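Roll the sample tube onto the reader line and scan it

ROBOT

A 7-joint arm with a two-finger parallel gripper is mounted at the origin on the work surface. World frame = base frame: x ahead of the robot, y to its left, z up, the work surface at z = 0. Lengths are in m, angles in rad, forces in N, time in s.
With the tool pointing down it reaches from about 0.4 to 0.9 m from the base axis. Payload 5.6 kg.
Tool frame: the origin (TCP) lies midway between the tips of the shut fingers; the grasp point (between the pads) lies 19 mm behind it; z points along the fingers, y is the line along which they close (so a half turn about z gives the same grasp; the last joint's range is limited). The gripper opens to 92 mm and grips with 3 to 60 N. Pads are 20 mm wide; open, the fingers measure 128 mm over their backs; the gripper's body (75 mm by 189 mm) begins 69 mm behind the grasp point.
Start: joints at [1.272, 0.468, -0.012, 1.603, 0.006, 1.071, -0.056], TCP at [0.164, -0.629, 0.215] pointing down, gripper open.
Joint ranges: [-2.53, 2.53], [-0.31, 2.02], [-1.57, 1.55], [0.28, 2.44], [-1.29, 4.43], [0.15, 1.84], [-2.92, 2.92]. Speed limits (rad/s): [2.57, 2.57, 3.14, 3.14, 3.14, 3.14, 3.14].

INTERFACE

Orientations are given as a rotation vector (axis times angle).
In Python, from rig import arm, get_image, camera_model gives the robot as it stands. The module is installed in compiled form; this text tells all that it offers.
- The arm moves only by the tool carry_out, never from a script. Its argument "moves" is a list of rows, each an object with "travel": the shift along the world's x, y, z in mm, a list of three; "twist": the turn, a rotation vector about the world's x, y, z in rad, a list of three; "hand": the finger opening in mm, from 0 to 91.9. A call has 1 to 8 rows; each row shifts and turns the commanded pose from where the row before left it; what a row does not reach is not made up. A row lasts 1/10 s, in which the tool goes at most 50 mm and 8.59 degrees, less where a joint would pass 70% of its speed; a pose out of reach is approached as far as the arm can. A call with a gripper value outside its range is refused whole. The fingers move at their own pace and stop on an object; "newtons" is the grip in N (left out, the last holds). Time passes only in rows, so rows that do not move let the fingers close. It gives the time, the measured TCP pose, the force, the opening and the grip force at its end, in the units of the state.
- arm.state(): the state, without advancing time (a new reading comes with each control period).
- get_image(name): name is "scene" or "top"; returns (picture, depth): 384x512x3 uint8, blue, green, red; 384x512 float32, m along the optical axis (not along the pixel's ray), 0 where there is no reading.
- camera_model(name): a dict with "mtx" (3x3 intrinsics, pixels), "D" ([k1, k2, p1, p2, k3] as OpenCV has them; the pictures are not rectified), "extrinsics" (4x4, takes a point from camera to world coordinates). Camera axes: x right, y down, z forward; pixel columns grow to the right and rows downward; lengths in m; the calibration is good to about 2 mm. A picture is of the moment at which its call begins. camera_model takes no time and is no camera call.
- arm.close_job(): hands the job in; it is judged then, once.
The state is a dict: "time": time; "joints": joint angles; "dq": joint speeds; "joint_efforts": joint torques, N m; "position": TCP position; "tcp_rot": TCP orientation; "wrist_force": force on the tool from outside, world axes, zero at the start; "torque": the same for the moment, N m; "grip_width": finger opening in m; "finger_force": force on a finger pad.
Only numpy, scipy, OpenCV 4.12 (cv2) and the standard library are available. Lean on these libraries where they do the work, as an engineer would, in place of code of your own. Each camera call takes 0.05 s, during which the arm holds its last target. There are 200 camera calls.

TASK

With a fingertip, roll the lying red-capped sample tube sideways across the grey plate until it rests centred along the yellow line, its base facing the reader's window. Only then press the green scan button all the way down and let go. Do not lift the tube, and leave the blue-capped tube and the glassware where they are.

Things in the scene. Friction and masses are not known exactly. Their poses are not given: they have to be found in the camera images.
- line (a point): Middle of the yellow line (12 mm wide, 196 mm long) on the upper face of the grey reading plate, 8 mm above the bench. Its x axis runs along the line, from the robot towards the reader; y across the line, to the left; z up. The fixed plate reaches 100 mm either way along x and 190 mm along y. (Yellow tapes on the black bench far out to the sides are not this line.)
- tube: Red-capped white sample tube to be rolled: plain cylinder, 32 mm in diameter, 115 mm long, cap flush, about 60 g, lying on the plate left or right of the line (axis 75 to 110 mm from it), nearly parallel to it. Origin at its middle, on its axis, 16 mm above the plate's face. x is the cylinder's axis, from the red cap (nearer the robot) to the base; y and z turn as it rolls.
- tube_mid (a point): Middle of the red-capped tube, on its axis (same point as its origin). Pushed slowly (50 mm/s or less) from the side, no higher than its axis, it rolls ahead of the finger and stops within a few mm once the push ends; with a fingertip resting on its top (3 to 15 N) and moving sideways, it rolls half as far as the finger moves.
- window (a point): Centre of the reader's dark window, at the far end of the line. The fixed white reader box with a blue band stands behind it: 130 mm wide across the line, 70 mm deep, 66 mm above the bench.
- spare: Blue-capped white sample tube, same size, origin and axes, lying on the plate on the other side of the line (axis 75 to 110 mm from it). To be left alone.
- scan_top (a point): Centre of the top face of the green scan button, 28 mm in diameter, 57 mm above the bench, on a fixed grey console 80 x 75 x 35 mm that stands left or right of the plate. Pressed straight down.
- scan (a joint): Travel of the scan button: 0 released, 0.006 m fully down (about 5 N); it springs back.
- beaker: Glass beaker, 60 mm in diameter, 75 mm tall, on the side of the plate opposite to the console; origin at the centre of its underside. To be left alone.
- reagent: Amber reagent bottle with black cap, 60 mm in diameter, 120 mm tall, standing far left of the plate; origin at the centre of its underside. To be left alone.
- flask: Violet conical flask, 76 mm wide at the foot, 114 mm tall, standing far right of the plate; origin at the centre of its underside. To be left alone.

How it is judged:
By the outcome, as a careful person would: the job done as asked, in the order asked, and still so for the second after the job is handed in, with the robot touching nothing.
It also fails if it takes over 51 s, if anything falls off the work surface, if the arm or the gripper's body presses on something with over 40 N, if the wrist force passes 120 N, or if a joint passes its speed limit or range.

## Working session

There is one attempt and no reset: what is moved stays moved. The work goes in short steps, Python scripts to look and compute and a tool call to move; the robot and the scene stay as the last step left them, time stands still between calls to the robot, and variables do not carry over. Pictures are saved under pics/ and viewed, at most 10 in all, crops included, and the job is handed in when it is done.

Besides the shell and the picture viewer there is one more tool, called after "Call:" by a JSON object that holds its "api" and its "payload". carry_out: Moves the arm, as the interface text tells. Its arguments: {"type":"object","properties":{"moves":{"type":"array"},"newtons":{"type":"number"}},"required":["moves"]}

```bash
mkdir -p pics; python3 - <<'E'
from rig import arm,get_image,camera_model
import cv2,numpy as np
for n in("top","scene"):
    p,d=get_image(n); cv2.imwrite(f"pics/{n}0.png",p); np.save(f"pics/{n}0.npy",d)
    c=camera_model(n); print(n,np.round(c["mtx"],1).tolist(),np.round(c["D"],3),np.round(c["extrinsics"],3).tolist())
s=arm.state(); print(s)
E
```

```text
top [[377.0, 0.0, 252.5], [0.0, 377.0, 195.4], [0.0, 0.0, 1.0]] [-0.02  0.    0.    0.    0.  ] [[0.017, -0.981, 0.194, 0.4], [-1.0, -0.014, 0.017, 0.001], [-0.014, -0.194, -0.981, 0.967], [0.0, 0.0, 0.0, 1.0]]
scene [[387.9, 0.0, 255.1], [0.0, 387.9, 199.2], [0.0, 0.0, 1.0]] [-0.023  0.     0.     0.     0.   ] [[0.818, 0.416, -0.397, 0.946], [0.575, -0.613, 0.542, -0.503], [-0.018, -0.671, -0.741, 0.769], [0.0, 0.0, 0.0, 1.0]]
{'time': 0.1, 'joints': array([ 1.27200433,  0.4682936 , -0.01160959,  1.60352869,  0.00597806,
        1.07139335, -0.05630158]), 'dq': array([-0.00218643, -0.00246972, -0.00057649, -0.00046615, -0.00100275,
       -0.00229502,  0.00180381]), 'joint_efforts': array([ 1.36046692e-03, -5.21649027e+01, -1.25074558e-02, -2.44369411e+01,
       -5.68097737e-02,  1.40319293e-02,  5.68848691e-05]), 'position': array([ 0.16426963, -0.62835769,  0.21373386]), 'tcp_rot': array([-3.11439951e+00, -4.00393724e-01,  4.61785214e-04]), 'wrist_force': array([0.68476937, 0.46330489, 0.48870365]), 'torque': array([ 0.01243963, -0.02517811,  0.05663161]), 'finger_force': 0.0, 'grip_width': 0.0919341624912346}
```

View pics/top0.png

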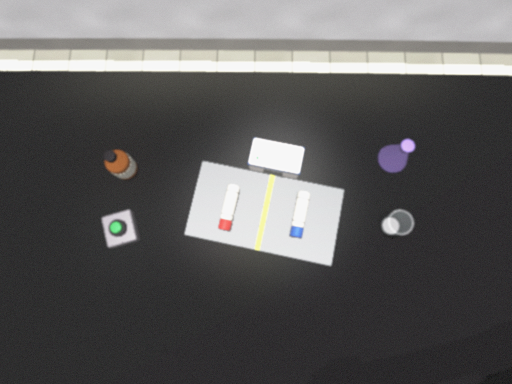

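View pics/scene0.png

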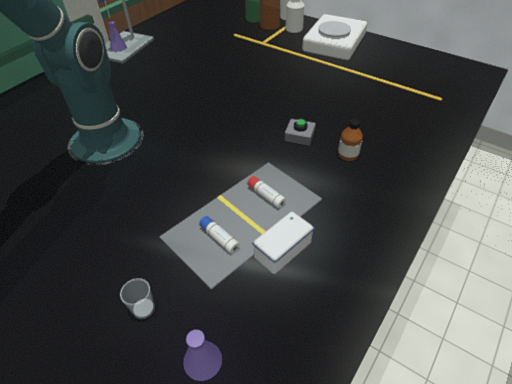

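The top view shows the yellow line from (271,177) to (258,248). The red-capped tube is left of it at about (229,207), the blue-capped tube is right at (300,214), and the button is at (116,228). The scene view agrees, with the console to the left (+y).

```bash
cat > h.py <<'E'
import cv2,numpy as np
from rig import camera_model
def rays(n,px):
    c=camera_model(n); u=cv2.undistortPoints(np.float64(px).reshape(-1,1,2),c["mtx"],c["D"])[:,0]
    E=c["extrinsics"]; return E[:3,3],np.c_[u,np.ones(len(u))]@E[:3,:3].T
def cast(n,px,z):
    o,r=rays(n,px); return o+r*((z-o[2])/r[:,2])[:,None]
def comps(m,k=3):
    c,_=cv2.findContours(m.astype(np.uint8),cv2.RETR_EXTERNAL,cv2.CHAIN_APPROX_NONE)
    return sorted(c,key=cv2.contourArea,reverse=True)[:k]
def pix(m): return np.argwhere(m)[:,::-1]
def axis(P):
    # min-area rectangle in world xy, long axis towards +x
    (c,(w,h),a)=cv2.minAreaRect(np.float32(P[:,:2]*1000)); 
    if w<h: w,h,a=h,w,a+90
    a=(a+90)%180-90
    return np.round(c,1),round(w,1),round(h,1),round(a,2)
def masks(p):
    h=cv2.cvtColor(p,cv2.COLOR_BGR2HSV); H,S,V=[h[...,i].astype(int) for i in range(3)]
    return dict(yellow=(abs(H-29)<6)&(S>90)&(V>110),red=((H<6)|(H>172))&(S>150)&(V>90),blue=(abs(H-112)<12)&(S>150)&(V>60),green=(abs(H-68)<18)&(S>110)&(V>80),white=(S<25)&(V>215))
def report(n,p):
    M=masks(p)
    def near(c,z,lim=0.3):
        q=cast(n,[c.reshape(-1,2).mean(0)],z)[0]; return .35<q[0]<.9 and abs(q[1])<lim
    out={}
    for k,z in(("yellow",.008),("red",.024),("blue",.024),("green",.057)):
        cs=[c for c in comps(M[k],6) if near(c,z,.6 if k=="green" else .3)]
        if not cs: print(k,"none"); continue
        m=np.zeros(p.shape[:2],np.uint8); cv2.drawContours(m,cs[:1],-1,1,-1)
        P=cast(n,pix((m>0)&M[k]),z); out[k]=P
        print(n,k,len(P),axis(P),"mean",np.round(P.mean(0)[:2]*1000,1))
    for c in comps(M["white"],8):
        if near(c,.024) and cv2.contourArea(c)>60:
            m=np.zeros(p.shape[:2],np.uint8); cv2.drawContours(m,[c],-1,1,-1)
            P=cast(n,pix(m),.024); print(n,"white",axis(P),"mean",np.round(P.mean(0)[:2]*1000,1))
            for k in("red","blue"):
                if k in out and np.linalg.norm(out[k].mean(0)-P.mean(0))<.09:
                    print("   ",k,"tube",axis(np.r_[P,out[k]]))
E
python3 - <<'E'
from h import *
for n in("top","scene"): report(n,cv2.imread(f"pics/{n}0.png"))
n="top";d=np.load("pics/top0.npy"); px=pix(d>0); o,r=rays(n,px); W=o+r*d[d>0][:,None]
for nm,cx,cy in(("redtube",229,207),("bluetube",300,214)):
    s=(np.abs(px[:,0]-cx)<22)&(np.abs(px[:,1]-cy)<32); Q=W[s]
    print(nm,"plate z",np.median(Q[:,2]), "top",np.percentile(Q[:,2],98)); T=Q[Q[:,2]>.022]
    print(axis(T),np.round(T.mean(0),4))
s=(np.abs(px[:,0]-277)<40)&(np.abs(px[:,1]-157)<30)&(W[:,2]>.055); print("box",axis(W[s]),np.median(W[s][:,2]))
s=(np.abs(px[:,0]-116)<8)&(np.abs(px[:,1]-228)<8)&(W[:,2]>.05); print("btn",W[s].mean(0),np.median(W[s][:,2]))
E
```

```text
top yellow 1 (array([451.7,   5.9]), 0.0, 0.0, 0.0) mean [451.7   5.9]
top red 6 (array([505.7,  78.3]), 7.6, 2.5, 1.71) mean [504.9  77.8]
blue none
top green 104 (array([496.3, 349.3]), 27.5, 24.5, -89.0) mean [496.4 349.2]
top white (array([ 527.1, -108.5]), 192.7, 177.8, -11.18) mean [ 524.8 -107.8]
top white (array([563.5,  80.1]), 191.9, 177.6, -10.86) mean [561.2  79.7]
    red tube (array([563.5,  80.1]), 191.9, 177.6, -10.86)
top white (array([694.3, -42.3]), 135.8, 74.5, 78.87) mean [694.  -42.5]
scene yellow 251 (array([533.7,  -9.2]), 171.7, 12.9, -11.19) mean [536.6  -9.9]
scene red 58 (array([503.3,  88.8]), 36.1, 19.5, -82.09) mean [503.5  91.2]
scene blue 77 (array([487.2, -91.2]), 31.9, 21.4, -86.33) mean [487.2 -89.7]
scene green 53 (array([497.9, 350.9]), 29.8, 27.4, -56.19) mean [498.6 351.6]
scene white (array([667.6, -12.4]), 130.6, 67.6, 79.22) mean [667.8 -14.7]
redtube plate z 0.007540703175354768 top 0.03962437469170809
(array([555. ,  77.1]), 115.7, 32.0, -10.75) [0.5532 0.0763 0.0353]
bluetube plate z 0.007747755537204304 top 0.04005177892235335
(array([ 539.4, -102.3]), 115.1, 31.2, -10.86) [ 0.5381 -0.1014  0.0357]
box (array([682.3, -40.8]), 131.4, 72.9, 79.03) 0.06463962232697296
btn [0.49602614 0.35064024 0.05534828] 0.055354086190084195
```

```bash
python3 - <<'E'
from h import *
p=cv2.imread("pics/top0.png"); h=cv2.cvtColor(p,cv2.COLOR_BGR2HSV).astype(int)
print(h[212,265],h[225,229],h[195,230],h[200,250])
m=(abs(h[...,0]-29)<8)&(h[...,1]>50)&(h[...,2]>120); m[:165]=0;m[260:]=0;m[:,:240]=0;m[:,290:]=0
P=cast("top",pix(m),.008); print(axis(P),P.mean(0),len(P))
v=cv2.fitLine(np.float32(P[:,:2]*1000),cv2.DIST_HUBER,0,.01,.01).ravel(); print(v,np.degrees(np.arctan2(v[1],v[0])))
d=np.load("pics/top0.npy"); px=pix(d>0); o,r=rays("top",px); W=o+r*d[d>0][:,None]
s=(W[:,2]>.004)&(W[:,2]<.012)&(W[:,0]>.38)&(W[:,0]<.7)&(abs(W[:,1]+.02)<.25); print("plate",axis(W[s]),W[s].mean(0))
E
```

```text
[ 30  82 247] [  1 149 234] [  0   0 247] [120   2 230]
(array([548.1, -14.6]), 203.1, 12.6, -11.04) [ 0.5471387  -0.01437805  0.008     ] 373
[ 9.8179722e-01 -1.8993220e-01  5.4657306e+02 -1.4274515e+01] -10.948828
plate (array([540.7, -13. ]), 464.6, 314.6, 89.39) [ 0.54486218 -0.01715282  0.00720843]
```

Line middle is at about (547.5, -14.4) mm, direction -11°. The tube sits 91 mm left of the line and 10 mm short along it. I'll move beside it with the finger pair parallel to the tube.

Call:
{"api": "carry_out", "payload": {"moves": [{"travel": [22.2, 41.6, 0], "twist": [0, 0, 0.0624], "hand": 30}, {"travel": [22.2, 41.6, 0], "twist": [0, 0, 0.0624], "hand": 30}, {"travel": [22.2, 41.6, 0], "twist": [0, 0, 0.0624], "hand": 30}, {"travel": [22.2, 41.6, 0], "twist": [0, 0, 0.0624], "hand": 30}, {"travel": [22.2, 41.6, 0], "twist": [0, 0, 0.0624], "hand": 30}, {"travel": [22.2, 41.6, 0], "twist": [0, 0, 0.0624], "hand": 30}, {"travel": [22.2, 41.6, 0], "twist": [0, 0, 0.0624], "hand": 30}, {"travel": [22.2, 41.6, 0], "twist": [0, 0, 0.0624], "hand": 30}]}}

```text
time: 0.9
position: [0.3424, -0.2942, 0.2145]
tcp_rot: [2.919, 1.161, -0.0]
wrist_force: [1.5, 0.0, 1.0]
grip_width: 0.0312
finger_force: 0.0
```

Call:
{"api": "carry_out", "payload": {"moves": [{"travel": [22.2, 41.6, 0], "twist": [0, 0, 0.0624], "hand": 30}, {"travel": [22.2, 41.6, 0], "twist": [0, 0, 0.0624], "hand": 30}, {"travel": [22.2, 41.6, 0], "twist": [0, 0, 0.0624], "hand": 30}, {"travel": [22.2, 41.6, 0], "twist": [0, 0, 0.0624], "hand": 30}, {"travel": [22.2, 41.6, 0], "twist": [0, 0, 0.0624], "hand": 30}, {"travel": [22.2, 41.6, 0], "twist": [0, 0, 0.0624], "hand": 30}, {"travel": [22.2, 41.6, 0], "twist": [0, 0, 0.0624], "hand": 30}, {"travel": [22.2, 41.6, 0], "twist": [0, 0, 0.0624], "hand": 30}]}}

```text
time: 1.7
position: [0.52, 0.0383, 0.2144]
tcp_rot: [2.542, 1.846, -0.001]
wrist_force: [0.1, -1.1, 0.4]
grip_width: 0.0301
finger_force: 0.0
```

Call:
{"api": "carry_out", "payload": {"moves": [{"travel": [22.2, 41.6, 0], "twist": [0, 0, 0.0624], "hand": 30}, {"travel": [22.2, 41.6, 0], "twist": [0, 0, 0.0624], "hand": 30}, {"travel": [0, 0, 0], "twist": [0, 0, 0], "hand": 30}, {"travel": [0, 0, 0], "twist": [0, 0, 0], "hand": 30}]}}

```text
time: 2.1
position: [0.5635, 0.1209, 0.2138]
tcp_rot: [-2.421, -2.0, 0.002]
wrist_force: [-0.6, -0.4, 0.6]
grip_width: 0.0302
finger_force: 0.0
```

Call:
{"api": "carry_out", "payload": {"moves": [{"travel": [0, 0, -48], "twist": [0, 0, 0], "hand": 30}, {"travel": [0, 0, -48], "twist": [0, 0, 0], "hand": 30}, {"travel": [0, 0, -48], "twist": [0, 0, 0], "hand": 30}, {"travel": [0, 0, -32], "twist": [0, 0, 0], "hand": 30}, {"travel": [0, 0, -14], "twist": [0, 0, 0], "hand": 30}, {"travel": [0, 0, -5], "twist": [0, 0, 0], "hand": 30}, {"travel": [0, 0, 0], "twist": [0, 0, 0], "hand": 30}]}}

```text
time: 2.8
position: [0.5646, 0.1194, 0.0203]
tcp_rot: [2.424, 1.997, 0.001]
wrist_force: [0.3, 0.0, 0.2]
grip_width: 0.03
finger_force: 0.0
```

Call:
{"api": "carry_out", "payload": {"moves": [{"travel": [-0.57, -2.95, 0], "twist": [0, 0, 0], "hand": 30}, {"travel": [-0.76, -3.93, 0], "twist": [0, 0, 0], "hand": 30}, {"travel": [-0.76, -3.93, 0], "twist": [0, 0, 0], "hand": 30}, {"travel": [-0.57, -2.95, 0], "twist": [0, 0, 0], "hand": 30}, {"travel": [-0.57, -2.95, 0], "twist": [0, 0, 0], "hand": 30}, {"travel": [-0.57, -2.95, 0], "twist": [0, 0, 0], "hand": 30}, {"travel": [-0.57, -2.95, 0], "twist": [0, 0, 0], "hand": 30}, {"travel": [-0.57, -2.95, 0], "twist": [0, 0, 0], "hand": 30}]}}

```text
time: 3.6
position: [0.559, 0.0942, 0.0195]
tcp_rot: [-2.424, -1.999, 0.0]
wrist_force: [0.9, 0.3, -0.2]
grip_width: 0.0301
finger_force: 0.0
```

```bash
cat >> h.py <<'E'
L0=np.array([547.5,-14.4]); A=np.radians(-11.0); EX=np.array([np.cos(A),np.sin(A)]); EY=np.array([-EX[1],EX[0]])
def look(n="top",save=None):
    from rig import get_image,arm
    p,d=get_image(n)
    if save: cv2.imwrite(save,p)
    px=pix(d>0); o,r=rays(n,px); W=(o+r*d[d>0][:,None])*1000
    B=p[d>0].astype(int); X=W[:,:2]-L0; a,c=X@EX,X@EY
    s=(W[:,2]>20)&(W[:,2]<44)&(abs(a)<85)&(c>-60)&(c<130)&((B[:,2]>B[:,1]+60)|(B.min(1)>185))
    T=np.c_[a,c,W[:,2]][s]; print("tube along/across",len(T),axis(T/1000),"z98",np.percentile(T[:,2],98) if len(T) else None)
    red=s&(B[:,2]>B[:,1]+60); print("red",a[red].mean(),c[red].mean())
    q=arm.state()["position"]; x=q[:2]*1000-L0; print("tcp along/across/z",x@EX,x@EY,q[2]*1000, arm.state()["time"])
E
python3 -c "
from h import *
look('top','pics/t1.png')"
```

```text
tube along/across 0 (array([0., 0.]), 0.0, 0.0, 0.0) z98 None
red nan nan
tcp along/across/z -9.407041343251057 108.05899127547993 19.439721649830233 3.65h.py:48: RuntimeWarning: Mean of empty slice.
  red=s&(B[:,2]>B[:,1]+60); print("red",a[red].mean(),c[red].mean())
  ret = ret.dtype.type(ret / rcount)
```

View pics/t1.png

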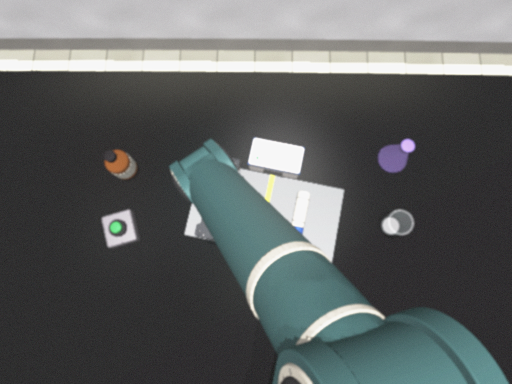

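The arm hides the tube from the top camera; only the blue tube at (300,210) shows. I'll use the scene camera.

```bash
python3 -c "
from h import *
look('scene','pics/s1.png')" 2>&1 | grep -v Warn
```

```text
tube along/across 63 (array([-9.6, 77.9]), 111.5, 22.3, 0.39) z98 41.0793287904005
red -54.77107484087769 72.72026543227368
tcp along/across/z -9.419709313513577 108.37709808835723 19.475744326632338 3.7
```

View pics/s1.png

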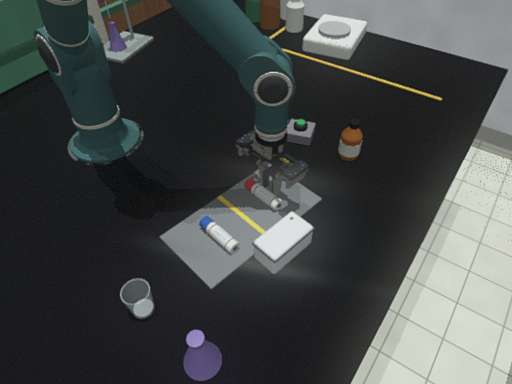

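The scene view shows the red tube at (264,194) lying ahead of the finger and still parallel to the line. I'll keep rolling it.

Call:
{"api": "carry_out", "payload": {"moves": [{"travel": [-0.76, -3.93, 0], "twist": [0, 0, 0], "hand": 30}, {"travel": [-0.76, -3.93, 0], "twist": [0, 0, 0], "hand": 30}, {"travel": [-0.76, -3.93, 0], "twist": [0, 0, 0], "hand": 30}, {"travel": [-0.76, -3.93, 0], "twist": [0, 0, 0], "hand": 30}, {"travel": [-0.76, -3.93, 0], "twist": [0, 0, 0], "hand": 30}, {"travel": [-0.76, -3.93, 0], "twist": [0, 0, 0], "hand": 30}, {"travel": [-0.76, -3.93, 0], "twist": [0, 0, 0], "hand": 30}, {"travel": [-0.76, -3.93, 0], "twist": [0, 0, 0], "hand": 30}]}}

```text
time: 4.5
position: [0.5529, 0.0626, 0.0196]
tcp_rot: [2.424, 1.998, -0.0]
wrist_force: [0.5, -0.4, 0.1]
grip_width: 0.0298
finger_force: 0.0
```

Call:
{"api": "carry_out", "payload": {"moves": [{"travel": [-0.76, -3.93, 0], "twist": [0, 0, 0], "hand": 30}, {"travel": [-0.76, -3.93, 0], "twist": [0, 0, 0], "hand": 30}, {"travel": [-0.76, -3.93, 0], "twist": [0, 0, 0], "hand": 30}, {"travel": [-0.76, -3.93, 0], "twist": [0, 0, 0], "hand": 30}, {"travel": [-0.57, -2.95, 0], "twist": [0, 0, 0], "hand": 30}, {"travel": [-0.57, -2.95, 0], "twist": [0, 0, 0], "hand": 30}, {"travel": [-0.38, -1.96, 0], "twist": [0, 0, 0], "hand": 30}, {"travel": [-0.38, -1.96, 0], "twist": [0, 0, 0], "hand": 30}]}}

```text
time: 5.3
position: [0.548, 0.0373, 0.0196]
tcp_rot: [2.424, 1.998, 0.0]
wrist_force: [-0.1, 0.7, 0.7]
grip_width: 0.0299
finger_force: 0.1
```

```bash
python3 -c "
from h import *
look('scene');look('top')" 2>&1 | grep -v Warn
```

```text
red=s&(B[:,2]>B[:,1]+60); print("red",a[red].mean(),c[red].mean())
  ret = ret.dtype.type(ret / rcount)
tube along/across 87 (array([-10.4,  21.4]), 113.0, 23.6, -0.02) z98 42.23208546543163
red -54.75026088982412 18.937612368979156
tcp along/across/z -9.337101437825703 50.44431362130542 19.56669418828875 5.35
tube along/across 0 (array([0., 0.]), 0.0, 0.0, 0.0) z98 None
red nan nan
tcp along/across/z -9.332505809955977 50.65300464382795 19.568064190135793 5.4
```

Call:
{"api": "carry_out", "payload": {"moves": [{"travel": [-0.57, -2.95, 0], "twist": [0, 0, 0], "hand": 30}, {"travel": [-0.57, -2.95, 0], "twist": [0, 0, 0], "hand": 30}, {"travel": [-0.57, -2.95, 0], "twist": [0, 0, 0], "hand": 30}, {"travel": [-0.57, -2.95, 0], "twist": [0, 0, 0], "hand": 30}, {"travel": [-0.57, -2.95, 0], "twist": [0, 0, 0], "hand": 30}, {"travel": [-0.38, -1.96, 0], "twist": [0, 0, 0], "hand": 30}, {"travel": [-0.38, -1.96, 0], "twist": [0, 0, 0], "hand": 30}, {"travel": [-0.38, -1.96, 0], "twist": [0, 0, 0], "hand": 30}]}}

```text
time: 6.2
position: [0.5441, 0.0166, 0.0196]
tcp_rot: [2.424, 1.998, 0.0]
wrist_force: [0.7, -0.1, -1.0]
grip_width: 0.0298
finger_force: 0.1
```

Call:
{"api": "carry_out", "payload": {"moves": [{"travel": [1.9, 9.8, 0], "twist": [0, 0, 0], "hand": 30}, {"travel": [3.8, 19.6, 0], "twist": [0, 0, 0], "hand": 30}, {"travel": [0, 25, 40], "twist": [0, 0, 0], "hand": 30}, {"travel": [0, 35, 35], "twist": [0, 0, 0], "hand": 30}, {"travel": [0, 45, 15], "twist": [0, 0, 0], "hand": 30}, {"travel": [0, 48, 0], "twist": [0, 0, 0], "hand": 30}, {"travel": [0, 48, 0], "twist": [0, 0, 0], "hand": 30}, {"travel": [0, 0, 0], "twist": [0, 0, 0], "hand": 30}]}}

```text
time: 7.0
position: [0.5474, 0.2574, 0.1108]
tcp_rot: [-2.409, -2.009, -0.008]
wrist_force: [0.5, -0.7, -0.7]
grip_width: 0.0301
finger_force: 0.0
```

```bash
python3 -c "
from h import *
look('scene');look('top','pics/t2.png')" 2>&1 | grep -v Warn
```

```text
tube along/across 335 (array([-10. ,  -0.6]), 113.1, 28.1, 0.56) z98 42.363081998080474
red -54.04246649859708 -3.640899815745661
tcp along/across/z -50.471715317288314 262.5137536348058 109.98829302077826 7.05
tube along/across 555 (array([-10.5,  -0.3]), 114.0, 31.9, -0.17) z98 41.011535189369226
red -55.684831392156575 -0.3740433609528339
tcp along/across/z -49.141914406493754 259.3673804477437 109.48830959340614 7.1
```

View pics/t2.png

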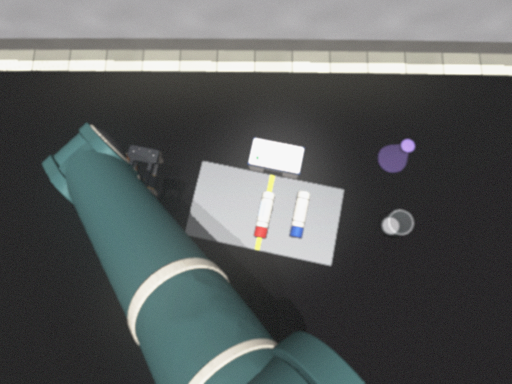

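The tube at (265,213) is centred across the line to within 0.3 mm and is parallel to it. It still sits 10 mm short along the line. I'll push its cap end gently along the line with the shut fingertip.

Call:
{"api": "carry_out", "payload": {"moves": [{"travel": [-17.6, -40.2, 0], "twist": [0, 0, 0], "hand": 0}, {"travel": [-17.6, -40.2, 0], "twist": [0, 0, 0], "hand": 0}, {"travel": [-17.6, -40.2, 0], "twist": [0, 0, 0], "hand": 0}, {"travel": [-17.6, -40.2, 0], "twist": [0, 0, 0], "hand": 0}, {"travel": [-17.6, -40.2, 0], "twist": [0, 0, 0], "hand": 0}, {"travel": [-17.6, -40.2, 0], "twist": [0, 0, 0], "hand": 0}, {"travel": [0, 0, 0], "twist": [0, 0, 0], "hand": 0}, {"travel": [0, 0, 0], "twist": [0, 0, 0], "hand": 0}]}}

```text
time: 7.9
position: [0.444, 0.0039, 0.1097]
tcp_rot: [2.428, 1.992, -0.0]
wrist_force: [1.0, 0.6, 0.7]
grip_width: 0.0005
finger_force: 0.0
```

```bash
python3 -c "
from h import *
look('scene')" 2>&1 | grep -v Warn
```

```text
tube along/across 227 (array([-9.4,  0. ]), 113.4, 26.3, 0.74) z98 42.24016175669127
red -55.102771164743984 -5.87664863207489
tcp along/across/z -104.828045171985 -0.2047734873124139 109.84760342448959 7.95
```

Call:
{"api": "carry_out", "payload": {"moves": [{"travel": [0, 0, -40], "twist": [0, 0, 0], "hand": 0}, {"travel": [0, 0, -30], "twist": [0, 0, 0], "hand": 0}, {"travel": [0, 0, -15], "twist": [0, 0, 0], "hand": 0}, {"travel": [0, 0, -5], "twist": [0, 0, 0], "hand": 0}, {"travel": [2.95, -0.57, 0], "twist": [0, 0, 0], "hand": 0}, {"travel": [2.95, -0.57, 0], "twist": [0, 0, 0], "hand": 0}, {"travel": [2.95, -0.57, 0], "twist": [0, 0, 0], "hand": 0}, {"travel": [2.95, -0.57, 0], "twist": [0, 0, 0], "hand": 0}]}}

```text
time: 8.75
position: [0.4571, 0.0036, 0.0204]
tcp_rot: [2.423, 1.997, 0.002]
wrist_force: [0.1, 0.3, -0.6]
grip_width: 0.0003
finger_force: 0.0
```

Call:
{"api": "carry_out", "payload": {"moves": [{"travel": [1.96, -0.38, 0], "twist": [0, 0, 0], "hand": 0}, {"travel": [1.96, -0.38, 0], "twist": [0, 0, 0], "hand": 0}, {"travel": [1.96, -0.38, 0], "twist": [0, 0, 0], "hand": 0}, {"travel": [1.96, -0.38, 0], "twist": [0, 0, 0], "hand": 0}, {"travel": [1.96, -0.38, 0], "twist": [0, 0, 0], "hand": 0}, {"travel": [1.96, -0.38, 0], "twist": [0, 0, 0], "hand": 0}, {"travel": [0, 0, 0], "twist": [0, 0, 0], "hand": 0}]}}

```text
time: 9.45
position: [0.468, 0.0014, 0.0196]
tcp_rot: [2.424, 1.998, 0.0]
wrist_force: [-0.2, -0.1, 1.1]
grip_width: 0.0003
finger_force: 0.0
```

```bash
python3 -c "
from h import *
look('scene','pics/s2.png')" 2>&1 | grep -v Warn
```

```text
tube along/across 190 (array([-8.2, -1.4]), 113.1, 25.8, 0.39) z98 41.8085162542277
red -52.92609980035732 -4.053205016139889
tcp along/across/z -81.28658844357508 0.310748761868464 19.524168410735488 9.5
```

View pics/s2.png

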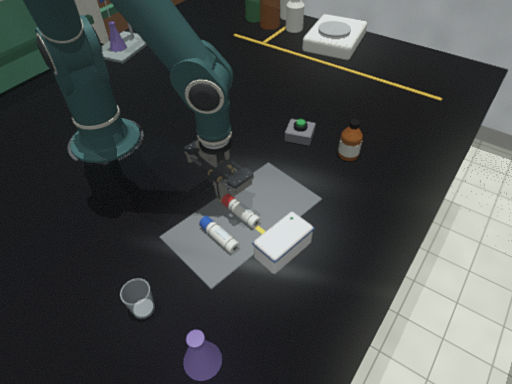

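The finger is now at the cap end (230,197). The tube has started to move, by about 2 mm, so I'll push 8 mm more and then back off.

Call:
{"api": "carry_out", "payload": {"moves": [{"travel": [1.96, -0.38, 0], "twist": [0, 0, 0], "hand": 0}, {"travel": [1.96, -0.38, 0], "twist": [0, 0, 0], "hand": 0}, {"travel": [1.96, -0.38, 0], "twist": [0, 0, 0], "hand": 0}, {"travel": [1.96, -0.38, 0], "twist": [0, 0, 0], "hand": 0}, {"travel": [0, 0, 0], "twist": [0, 0, 0], "hand": 0}, {"travel": [-7.9, 1.5, 0], "twist": [0, 0, 0], "hand": 0}, {"travel": [-16, 3, 0], "twist": [0, 0, 0], "hand": 0}, {"travel": [-5, 10, 45], "twist": [0, 0, 0], "hand": 0}]}}

```text
time: 10.3
position: [0.4407, 0.0135, 0.0611]
tcp_rot: [-2.419, -1.993, 0.015]
wrist_force: [1.2, -0.9, 1.1]
grip_width: 0.0004
finger_force: 0.0
```

Call:
{"api": "carry_out", "payload": {"moves": [{"travel": [4, 35, 30], "twist": [0, 0, 0], "hand": 0}, {"travel": [9, 46, 10], "twist": [0, 0, 0], "hand": 0}, {"travel": [9, 46, 0], "twist": [0, 0, 0], "hand": 0}, {"travel": [9, 46, 0], "twist": [0, 0, 0], "hand": 0}, {"travel": [9, 46, 0], "twist": [0, 0, 0], "hand": 0}, {"travel": [9, 46, 0], "twist": [0, 0, 0], "hand": 0}, {"travel": [5, 25, 0], "twist": [0, 0, 0], "hand": 0}, {"travel": [0, 0, 0], "twist": [0, 0, 0], "hand": 0}]}}

```text
time: 11.1
position: [0.4992, 0.3092, 0.1046]
tcp_rot: [-2.416, -2.004, -0.003]
wrist_force: [-0.4, -0.5, -0.2]
grip_width: 0.0005
finger_force: 0.0
```

```bash
python3 -c "
from h import *
look('scene');look('top','pics/t3.png')
from rig import arm
print(arm.state()['position'])" 2>&1 | grep -v Warn
```

```text
tube along/across 338 (array([-0.7, -1.1]), 113.1, 27.9, -1.13) z98 42.11589266404321
red -45.82053299684215 -3.6224193904981896
tcp along/across/z -108.47399930386084 305.512473813311 104.21733264634841 11.15
tube along/across 557 (array([-1.9, -0.5]), 114.9, 31.7, -0.16) z98 41.49056312322411
red -47.22104482694542 -0.4756590760887069
tcp along/across/z -107.76831277471149 303.59973900254664 104.04948686616873 11.2
[0.49964126 0.30418492 0.10404949]
```

View pics/t3.png

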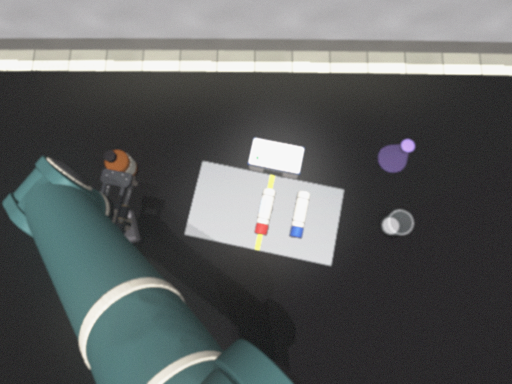

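The tube at (265,211) is centred on the line, within 0.5 mm across and 2 mm along. The blue tube hasn't moved. Next is the button at about (496.5, 350.5) mm.

Call:
{"api": "carry_out", "payload": {"moves": [{"travel": [-1.5, 23, 0], "twist": [0, 0, 0], "hand": 0}, {"travel": [-1.5, 23, 0], "twist": [0, 0, 0], "hand": 0}, {"travel": [0, 0, -20], "twist": [0, 0, 0], "hand": 0}, {"travel": [0, 0, -15], "twist": [0, 0, 0], "hand": 0}, {"travel": [0, 0, -6], "twist": [0, 0, 0], "hand": 0}, {"travel": [0, 0, 0], "twist": [0, 0, 0], "hand": 0}, {"travel": [0, 0, 0], "twist": [0, 0, 0], "hand": 0}]}}

```text
time: 11.9
position: [0.4981, 0.3496, 0.0638]
tcp_rot: [2.425, 1.997, -0.0]
wrist_force: [0.2, 0.7, 0.4]
grip_width: 0.0004
finger_force: 0.0
```

Call:
{"api": "carry_out", "payload": {"moves": [{"travel": [-1, 1, -4], "twist": [0, 0, 0], "hand": 0}, {"travel": [0, 0, -3], "twist": [0, 0, 0], "hand": 0}, {"travel": [0, 0, -2], "twist": [0, 0, 0], "hand": 0}, {"travel": [0, 0, -2], "twist": [0, 0, 0], "hand": 0}, {"travel": [0, 0, -1.5], "twist": [0, 0, 0], "hand": 0}, {"travel": [0, 0, 0], "twist": [0, 0, 0], "hand": 0}]}}

```text
time: 12.5
position: [0.4969, 0.3516, 0.0515]
tcp_rot: [2.424, 1.998, 0.001]
wrist_force: [-0.3, -0.6, 5.4]
grip_width: 0.0005
finger_force: 2.4
```

Call:
{"api": "carry_out", "payload": {"moves": [{"travel": [0, 0, -1], "twist": [0, 0, 0], "hand": 0}, {"travel": [0, 0, -1], "twist": [0, 0, 0], "hand": 0}, {"travel": [0, 0, 0], "twist": [0, 0, 0], "hand": 0}]}}

```text
time: 12.8
position: [0.4969, 0.3517, 0.0512]
tcp_rot: [2.423, 1.998, 0.001]
wrist_force: [-3.7, -3.3, 17.5]
grip_width: 0.0003
finger_force: 8.6
```

The force rose to 17.5 N with no further travel, so the button is on its stop. I'll let go and back away.

Call:
{"api": "carry_out", "payload": {"moves": [{"travel": [0, 0, 5], "twist": [0, 0, 0], "hand": 0}, {"travel": [0, 0, 15], "twist": [0, 0, 0], "hand": 0}, {"travel": [0, 0, 40], "twist": [0, 0, 0], "hand": 0}, {"travel": [0, 0, 40], "twist": [0, 0, 0], "hand": 0}, {"travel": [0, 0, 40], "twist": [0, 0, 0], "hand": 0}, {"travel": [0, 0, 0], "twist": [0, 0, 0], "hand": 0}, {"travel": [0, 0, 0], "twist": [0, 0, 0], "hand": 0}]}}

```text
time: 13.5
position: [0.4969, 0.3514, 0.1901]
tcp_rot: [2.424, 1.998, 0.002]
wrist_force: [-0.9, 0.9, -1.6]
grip_width: 0.0002
finger_force: 0.0
```

```bash
python3 -c "
from h import *
look('top')
look('scene','pics/s3.png')
from rig import arm
print(arm.state()['wrist_force'],arm.state()['position'])" 2>&1 | grep -v Warn
```

```text
tube along/across 556 (array([-2. , -0.5]), 114.1, 31.7, -0.15) z98 41.722465426690974
red -47.20477903761977 -0.5166583498310179
tcp along/across/z -119.87056514505304 348.67720528167456 188.6910825897783 13.55
tube along/across 338 (array([-1.5, -0.7]), 115.0, 27.5, 0.04) z98 42.06967113514585
red -45.939631521961985 -3.4489050917008797
tcp along/across/z -120.12983040958751 348.3885463556421 187.90075064559014 13.6
[0.36016298 0.00644264 0.16395882] [0.49605296 0.35050952 0.18790075]
```

View pics/s3.png

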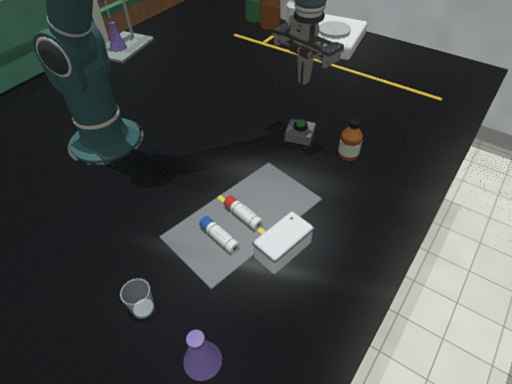

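The tube at (243,212) lies on the line with its base towards the reader. The button at (300,125) is released, nothing else has moved, and the arm is clear.

```bash
python3 -c "
from rig import arm
print(arm.close_job())"
```

```text
the job is handed in; nothing more can be done
None
```

The red-capped tube lies on the yellow line (about 0.5 mm off across, 2 mm along) with its base facing the window; I rolled it with the two fingertips 30 mm apart, then slid it about 9 mm along the line by its cap end, then pressed the scan button to its stop and released it, and handed the job in at 13.6 s with everything else untouched.

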